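# Line up the plaster heads on the drying shelf

### The arm

A 7-joint arm with a two-finger parallel gripper is mounted at the origin on the work surface. World frame = base frame: x ahead of the robot, y to its left, z up, the work surface at z = 0. Lengths are in m, angles in rad, forces in N, time in s.
With the tool pointing down it reaches from about 0.35 to 0.9 m from the base axis. Payload 19.9 kg.
Tool frame: the origin (TCP) lies between the finger pads; the fingertips stand 19 mm ahead of it and the grasp point (between the pads) is the TCP; z points along the fingers, y is the line along which they close (so a half turn about z gives the same grasp; the last joint's range is limited). The gripper opens to 94 mm and grips with 3 to 60 N. Pads are 16 mm wide; open, the fingers measure 119 mm over their backs; the gripper's body (75 mm by 177 mm) begins 78 mm behind the grasp point.
Start: joints at [-1.351, 0.417, -0.01, 1.614, 0.005, 1.111, -0.053], TCP at [0.161, 0.604, 0.224] pointing down, gripper open.
Joint ranges: [-2.81, 2.81], [-0.39, 2.02], [-1.27, 1.25], [0.06, 2.57], [-1.19, 4.33], [0.19, 2], [-2.82, 2.82]. Speed limits (rad/s): [1.89, 1.89, 2.39, 2.39, 3.01, 3.01, 3.01].

### API

Orientations are given as a 3x3 rotation matrix whose columns are the frame's x, y, z axes.
In Python, from rig import robot gives the robot as it stands. Calls block until the motion is done:
- robot.move_ptp(position, orientation): joint-space move of the TCP to a pose.
- robot.move_linear(position, velocity=0.15, frame=None, threshold=None): straight line of the TCP; frame=None keeps the orientation; velocity is the mean speed in m/s. With threshold (N) it stops when the force on the tool has changed by that much, and returns True; else False.
- robot.goto_joints(angles): joint-space move.
- robot.gripper_to(opening): finger opening in m; the grip force is fixed at half the most; returns when the fingers have stopped.
- robot.pause(seconds).
- robot.ik(position, orientation): joint angles nearest the present ones, or None.
- robot.get_state(): the state.
- robot.grab_frame(name): name is "side" or "top" or "wrist"; returns the picture (400x640x3 uint8, red, green, blue); there is no depth.
- robot.camera_info(name): a dict with "fx", "fy", "cx", "cy" (pixels), "dist" ([k1, k2, p1, p2, k3] as OpenCV has them; the pictures are not rectified), "rvec" (rotation vector, rad) and "tvec" (3), from world to camera coordinates, as OpenCV has them. Camera axes: x right, y down, z forward; pixel columns grow to the right and rows downward; lengths in m; the calibration is good to about 2 mm. A picture is of the moment at which its call begins: read the wrist's pose just before it. camera_info takes no time and is no camera call; for the wrist camera it gives the pose at the moment of the call.
A pose or a line that the arm cannot do raises robot.PlanningError and nothing moves.
- robot.sign_off(): hands the job in; it is judged then, once.
The state is a dict: "time": time; "qpos": joint angles; "joint_vel": joint speeds; "effort": joint torques, N m; "ee_pos": TCP position; "tool_rot": TCP orientation; "force": force on the tool from outside, world axes, zero at the start; "moment": the same for the moment, N m; "opening": finger opening in m; "grasp_force": force on a finger pad.
Only numpy, scipy, OpenCV 4.12 (cv2) and the standard library are available. Lean on these libraries where they do the work, as an engineer would, in place of code of your own. Each camera call takes 0.05 s, during which the arm holds its last target. There are 200 camera calls.

### The job

One plaster head already stands near one end of the low drying shelf: continue its row with the three heads from the table, tallest next to it, then the middle one, then the smallest, in one straight line along the middle of the board, upright, all facing the same way as it does, with a gap of two to four centimetres between neighbouring bases. Plaster chips easily: grip the heads lightly (no more than about 40 N), set them down gently and let none tip over. Leave the standing head and everything else where it is.

Things in the scene. Friction and masses are not known exactly. Their poses are not given: they have to be found in the camera images.
- shelf: low drying shelf, fixed: a brown board 130 (x) by 620 (y) mm in a grey steel frame, its flat top 40 mm above the table. Origin on the table under its centre; y along the board, x across it, pointing away from the robot; z up. The board's centre line is x = 0 in this frame.
- head_standing: white plaster head on a blue base, 180 mm high, already near one end (either) of the shelf, facing away from the robot; it stays. Origin: centre of its underside; x out of its face, y ear to ear, z up. Base 60 (x) by 64 (y) by 28 mm, slim neck; flat cheeks 48 mm apart along y, 56 mm long along x, 122 to 168 mm above the origin: grip there. 0.25 to 0.7 kg.
- head_standing_nose (a point): tip of the nose of that head, 35 mm ahead of its axis and 140 mm above its underside
- head_tall: white plaster head on a dark brown wood base, 160 mm high, loose on the table at the start, to be put in the row. Origin: centre of its underside; x out of its face, y ear to ear, z up. Base 60 (x) by 64 (y) by 28 mm, slim neck; flat cheeks 48 mm apart along y, 56 mm long along x, 102 to 148 mm above the origin: grip there. 0.25 to 0.7 kg.
- head_tall_nose (a point): tip of the nose of that head, 35 mm ahead of its axis and 120 mm above its underside
- head_middle: white plaster head on a terracotta red base, 135 mm high, loose on the table at the start, to be put in the row. Origin: centre of its underside; x out of its face, y ear to ear, z up. Base 60 (x) by 64 (y) by 28 mm, slim neck; flat cheeks 48 mm apart along y, 56 mm long along x, 77 to 123 mm above the origin: grip there. 0.25 to 0.7 kg.
- head_middle_nose (a point): tip of the nose of that head, 35 mm ahead of its axis and 95 mm above its underside
- head_small: white plaster head on a green base, 110 mm high, loose on the table at the start, to be put in the row. Origin: centre of its underside; x out of its face, y ear to ear, z up. Base 60 (x) by 64 (y) by 28 mm, slim neck; flat cheeks 48 mm apart along y, 56 mm long along x, 52 to 98 mm above the origin: grip there. 0.25 to 0.7 kg.
- head_small_nose (a point): tip of the nose of that head, 35 mm ahead of its axis and 70 mm above its underside
- mould: white plaster block 70 by 60 by 30 mm on the shelf, near the other end from the standing head; origin at its underside; leave alone
- spatula: spatula 170 mm long lying on the table among the heads; leave alone
- brush: brush 150 mm long lying on the table among the heads; leave alone
- mallet: wooden mallet 240 mm long on the left side of the table; leave alone
- bottle: orange bottle 190 mm high, 68 mm across, at the right side; leave alone
- bowl: blue bowl 150 mm across, 70 mm high, at the left side; leave alone
There are look-alikes about, which are no part of the job. What is shaped like the head_tall but pink or purple is not meant. Leave any yellow look-alike of the head_middle alone.

How it is judged:
At the end, for the whole second after the job is handed in: The three heads rest released on the board (5 mm), upright (0.08 rad), within 16 mm of its centre line, facing away from the robot (0.25 rad of the shelf's x), in the order standing, tall, middle, small, neighbours' centres 70 to 125 mm apart (the others over 130 mm) (x of head_tall in the frame of shelf between -0.016 and 0.016 m and z of head_tall in the frame of shelf between 0.035 and 0.045 m and y of head_tall in the frame of shelf between -0.28 and 0.28 m and angle between each of head_tall, head_middle, head_small's own z axis and vertical below 0.08 rad and angle between the x axis of each of head_tall, head_middle, head_small and the x axis of shelf, either way round below 0.25 rad and x of each of head_tall_nose, head_middle_nose, head_small_nose in the frame of shelf above 0 m and linear speed of each of head_tall, head_middle, head_small below 0.02 m/s and angular speed of each of head_tall, head_middle, head_small below 0.1 rad/s and x of head_middle in the frame of shelf between -0.016 and 0.016 m and z of head_middle in the frame of shelf between 0.035 and 0.045 m and y of head_middle in the frame of shelf between -0.28 and 0.28 m and x of head_small in the frame of shelf between -0.016 and 0.016 m and z of head_small in the frame of shelf between 0.035 and 0.045 m and y of head_small in the frame of shelf between -0.28 and 0.28 m and horizontal distance between head_standing and head_tall between 0.07 and 0.125 m and horizontal distance between head_tall and head_middle between 0.07 and 0.125 m and horizontal distance between head_middle and head_small between 0.07 and 0.125 m and horizontal distance between head_standing and head_middle above 0.13 m and horizontal distance between each of head_tall, head_standing and head_small above 0.13 m); the robot touches nothing.
It fails at once if a head is gripped or pushed by the robot with more than 100 N (both fingers together) (contact force between any of head_standing, head_tall, head_middle, head_small and the fingers above 100 N or contact force between any of head_standing, head_tall, head_middle, head_small and the arm above 100 N).
It fails at once if a head is tipped more than 30 degrees (angle between any of head_standing, head_tall, head_middle, head_small's own z axis and vertical above 0.52 rad).
It fails at once if a head is dropped (moves faster than 0.4 m/s with no finger on it, a fall of about 8 mm) or pressed on the shelf with over 60 N (contact force between any of head_tall, head_middle, head_small and shelf above 60 N or (linear speed of head_tall above 0.4 m/s and contact force between head_tall and the fingers below 0.1 N) or (linear speed of head_middle above 0.4 m/s and contact force between head_middle and the fingers below 0.1 N) or (linear speed of head_small above 0.4 m/s and contact force between head_small and the fingers below 0.1 N)).
It fails at once if a bystander is moved by more than 20 mm (distance of any of mould, spatula, brush, mallet, bottle, bowl from where it was at the start of the episode above 0.02 m).
It fails at once if the standing head is shifted by more than 10 mm (distance of head_standing from where it was at the start of the episode above 0.01 m).
It also fails if it takes over 72 s, if anything falls off the work surface, if the arm or the gripper's body presses on something with over 40 N, if the wrist force passes 120 N, or if a joint passes its speed limit or range.

## Working session

There is one attempt and no reset: what is moved stays moved. The work goes in short steps, each a Python script; the robot and the scene stay as the last script left them, time stands still between calls to the robot, and variables do not carry over. Pictures are saved under pics/ and viewed, at most 10 in all, crops included, and the job is handed in when it is done.

```bash
mkdir -p pics; ls; python3 - <<'E'
from rig import robot
import cv2
for n in ("top","side"):
    im=robot.grab_frame(n); cv2.imwrite(f"pics/{n}0.png",im[:,:,::-1])
    print(n,robot.camera_info(n))
s=robot.get_state();print(s["time"],s["ee_pos"],s["tool_rot"],s["opening"],s["force"])
E
```

```text
pics
top {'fx': 403.16426078453986, 'fy': 403.16426078453986, 'cx': 311.2515104228509, 'cy': 197.40710018552508, 'dist': array([-0.01415744,  0.        ,  0.        ,  0.        ,  0.        ]), 'rvec': array([ 2.12966282, -2.1742137 ,  0.11990054]), 'tvec': array([0.03525254, 0.48100697, 1.24475792])}
side {'fx': 462.08534573329825, 'fy': 462.08534573329825, 'cx': 320.01714953660286, 'cy': 203.84013580682242, 'dist': array([0.02213293, 0.        , 0.        , 0.        , 0.        ]), 'rvec': array([ 2.24397908, -0.85621412,  0.35142211]), 'tvec': array([-0.33466724,  0.31487745,  1.34534011])}
0.1 [0.16108563 0.60356936 0.22391693] [[-9.66201087e-01  2.57789485e-01 -2.01749084e-04]
 [ 2.57789554e-01  9.66200533e-01 -1.03738680e-03]
 [-7.24973367e-05 -1.05433306e-03 -9.99999442e-01]] 0.09408493623194437 [ 0.4088106  -0.70835164  0.73409016]
```

View pics/top0.png

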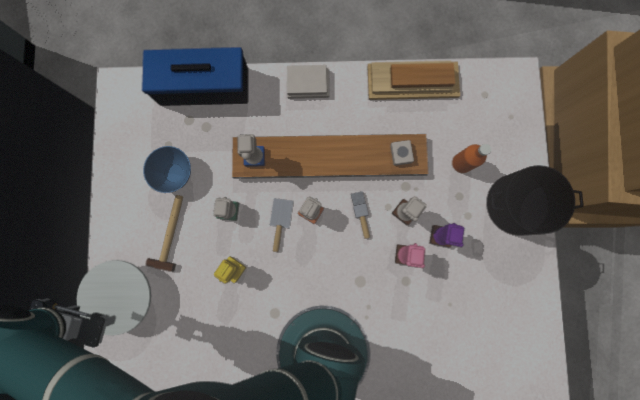

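View pics/side0.png

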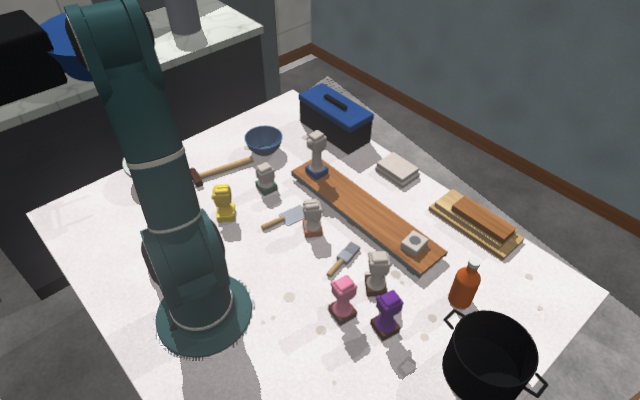

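The top view shows the standing head (blue base) at the left end of the shelf, around (250,150). Small (green) is at (228,208), middle (terracotta) at (310,210) and tall (brown) at (408,210). The mould is at (402,152). The side view agrees. Next I'll measure the bases, tops and shelf.

```bash
cat > h.py <<'E'
import numpy as np, cv2
def cast(ci,px,z):
    "pixels -> world points on plane z"
    K=np.array([[ci["fx"],0,ci["cx"]],[0,ci["fy"],ci["cy"]],[0,0,1]])
    p=cv2.undistortPoints(np.asarray(px,float).reshape(-1,1,2),K,ci["dist"])[:,0]
    R=cv2.Rodrigues(ci["rvec"])[0]; c=-R.T@ci["tvec"]
    d=np.c_[p,np.ones(len(p))]@R
    return c+d*((z-c[2])/d[:,2])[:,None]
def big(mask):
    cs,_=cv2.findContours(mask.astype(np.uint8),cv2.RETR_EXTERNAL,cv2.CHAIN_APPROX_NONE)
    return max(cs,key=cv2.contourArea)[:,0]
E
python3 - <<'E'
from rig import robot
from h import *
im=cv2.imread("pics/top0.png"); ci=robot.camera_info("top")
hsv=cv2.cvtColor(im,cv2.COLOR_BGR2HSV)
H,S,V=cv2.split(hsv)
m=((H<20)&(S>90)&(V>60)).astype(np.uint8); m[:125]=0;m[183:]=0;m[:,:225]=0;m[:,440:]=0
c=big(m); P=cast(ci,c,0.04)
r=cv2.minAreaRect(P[:,:2].astype(np.float32)); print("shelf",r, cv2.boxPoints(r).round(3).tolist())
for n,px in dict(st=(247,146),tall=(412,207),mid=(311,208),small=(222,208),purple=(452,235),pink=(412,256)).items(): 
    z=dict(st=.22,tall=.16,mid=.135,small=.11,purple=.15,pink=.15)[n]; print(n,cast(ci,[px],z).round(3))
crop=im[120:280,205:475]; cv2.imwrite("pics/crop.png",cv2.resize(crop,None,fx=2.95,fy=2.95,interpolation=cv2.INTER_CUBIC))
E
```

```text
shelf ((0.6144514679908752, -0.034973204135894775), (0.6150889992713928, 0.12837941944599152), 89.66434478759766) [[0.5479999780654907, -0.34200000762939453], [0.6769999861717224, -0.34299999475479126], [0.6800000071525574, 0.2720000147819519], [0.5519999861717224, 0.27300000190734863]]
st [[0.604 0.196 0.22 ]]
tall [[ 0.432 -0.26   0.16 ]]
mid [[0.438 0.025 0.135]]
small [[0.446 0.289 0.11 ]]
purple [[ 0.351 -0.371  0.15 ]]
pink [[ 0.295 -0.255  0.15 ]]
```

View pics/crop.png

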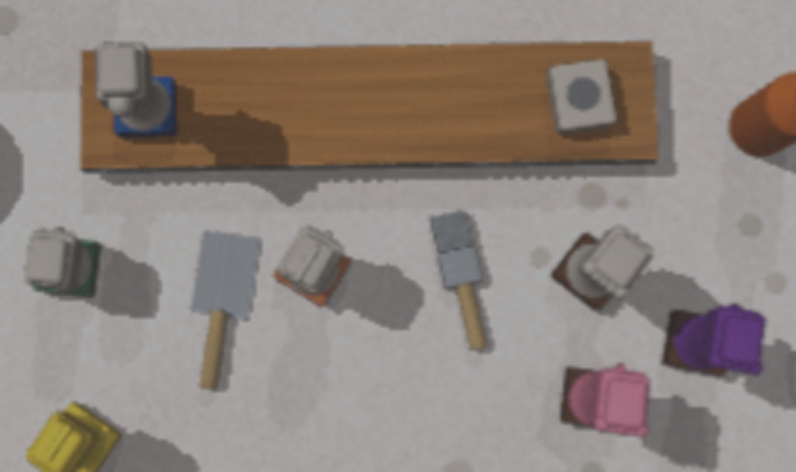

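The crop shows the shelf at 89.7° with its centre at x≈0.614. Heads standing, tall, middle and small are at crop positions (140,95), (605,265), (312,265) and (60,262). Next: wrist close-ups of each loose head.

```bash
cat >> h.py <<'E'
from rig import robot
def Rz(a):
    "tool down, tool y at yaw a from world +y"
    c,s=np.cos(a),np.sin(a)
    return np.array([[-c,-s,0],[-s,c,0],[0,0,-1.]])
def campose_tool():
    ci=robot.camera_info("wrist"); s=robot.get_state(); R=np.array(s["tool_rot"])
    Rc=cv2.Rodrigues(ci["rvec"])[0]; c=-Rc.T@ci["tvec"]
    return R.T@(c-s["ee_pos"]), R.T@Rc[2]
E
python3 - <<'E'
from h import *
import json
c,a=campose_tool(); print("cam in tool",c.round(3),a.round(3))
ims=[]
for n,t in dict(small=(.445,.285,.06),mid=(.438,.022,.08),tall=(.435,-.25,.09)).items():
    R=Rz(0); z=0.30 if n!="tall" else .32
    ct,at=R@c,R@a
    s=(t[2]-z-ct[2])/at[2]
    p=np.array(t)-ct-at*s
    robot.move_ptp(p,R)
    ci=robot.camera_info("wrist"); im=robot.grab_frame("wrist")
    np.savez(f"{n}.npz",im=im,**ci); ims.append(im)
    print(n,p.round(3),robot.get_state()["time"],robot.get_state()["qpos"])
    cv2.imwrite(f"pics/w_{n}.png",im[:,:,::-1])
cv2.imwrite("pics/w_all.png",np.vstack([np.hstack([cv2.resize(i,(400,250)) for i in ims[:2]]),np.hstack([cv2.resize(ims[2],(400,250)),np.zeros((250,400,3),np.uint8)])])[:,:,::-1])
E
```

```text
cam in tool [ 0.074 -0.    -0.159] [-0.255  0.     0.967]
small [0.414 0.285 0.3  ] 1.675 [-0.80319379  0.12717852  0.15021884  1.82160243 -0.0204793   1.1947008
  0.92545616]
mid [0.412 0.022 0.3  ] 2.75 [-0.52802659 -0.06506341  0.38042088  2.01261022  0.02626296  1.18965047
  1.4147362 ]
tall [ 0.406 -0.25   0.32 ] 3.8583 [-0.26745621  0.06658845  0.79568585  1.86329167 -0.05055092  1.23259559
  2.11707218]
```

View pics/w_all.png

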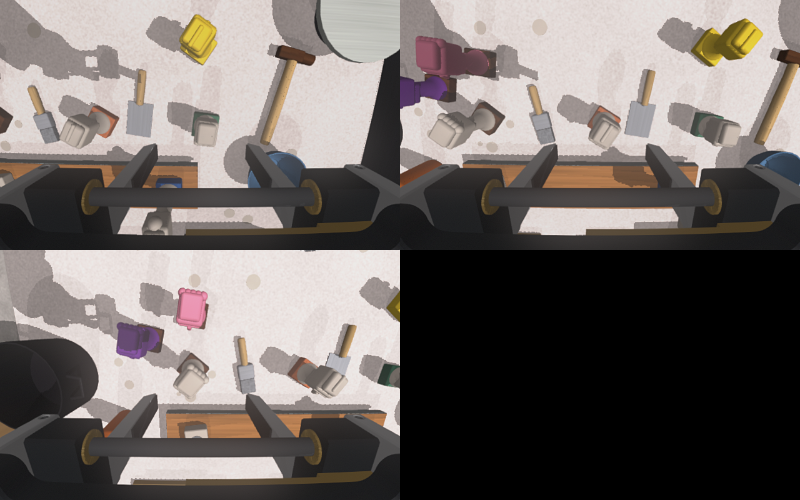

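The wrist views show the small head near (205,125), the middle near (605,125) and the tall near (192,375) of the montage. I'll enlarge them.

```bash
python3 - <<'E'
import numpy as np,cv2
o=[]
for n in("small","mid","tall"):
    d=np.load(n+".npz"); im=d["im"][150:270,260:380,::-1]
    o.append(cv2.resize(im,(0,0),fx=4,fy=4,interpolation=cv2.INTER_CUBIC)[:, :])
g=np.hstack([cv2.resize(x[:, :],(266,266)) for x in o])
# two rows bigger: 400 px each
g=np.vstack([np.hstack([cv2.resize(o[0],(400,400)),cv2.resize(o[1],(400,400))])])
t=cv2.resize(o[2],(400,400))
cv2.imwrite("pics/c1.png",g);cv2.imwrite("pics/c2.png",t)
E
```

```text
(no output)
```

View pics/c1.png

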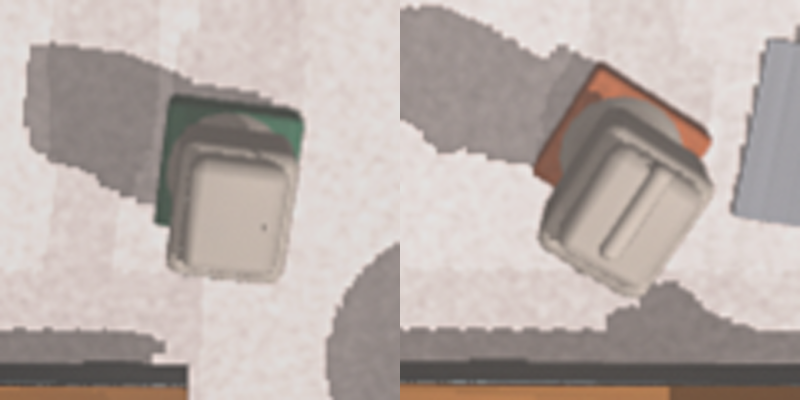

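View pics/c2.png

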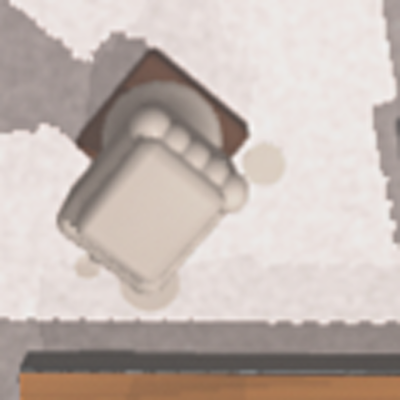

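Tall has a row of curls on a short edge, towards the upper right, and middle has a crest along its long axis. The noses are hidden from above, so I'll check the oblique views I already have.

```bash
python3 - <<'E'
import numpy as np,cv2
L={n:np.load(n+".npz")["im"][:,:,::-1] for n in("small","mid","tall")}
S=cv2.imread("pics/side0.png")
def cr(im,u,v,h): 
    im=cv2.copyMakeBorder(im,99,99,99,99,cv2.BORDER_CONSTANT)
    return cv2.resize(im[v-h+99:v+h+99,u-h+99:u+h+99],(266,266),interpolation=cv2.INTER_CUBIC)
g=np.vstack([np.hstack([cr(L["mid"],95,195,65),cr(L["small"],140,200,55),cr(L["mid"],525,205,55)]),
 np.hstack([cr(S,377,270,28),cr(S,312,215,28),cr(S,265,178,28)])])
cv2.imwrite("pics/obl.png",g)
E
```

```text
(no output)
```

View pics/obl.png

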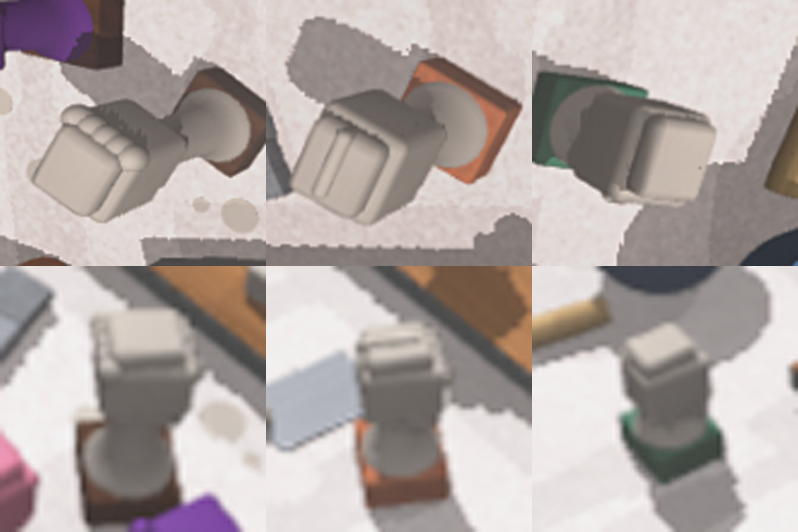

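No nose can be told apart at this angle. I'll compute centres from these corners and take one lower oblique view per head from the robot side.

```bash
python3 - <<'E'
from h import *
def load(n):
    d=np.load(n+".npz"); return {k:(d[k].item() if d[k].ndim==0 else d[k]) for k in d if k!="im"}
f=lambda p:np.array(p)*.3+[260,150]
B=dict(small=[(172,97),(302,115),(155,225)],mid=[(200,63),(312,140),(135,175)],tall=[(155,50),(248,130),(80,145)])
T=dict(small=[(185,150),(297,152),(277,280),(172,270)],mid=[(213,118),(312,183),(238,295),(142,235)],tall=[(145,130),(230,205),(145,288),(62,215)])
ht=dict(small=.11,mid=.135,tall=.16)
cen={}
for n in B:
    ci=load(n); b=cast(ci,f(B[n]),.024)[:,:2]; t=cast(ci,f(T[n]),ht[n]-.01)[:,:2]
    e1,e2=b[1]-b[0],b[2]-b[0]; l1,l2=t[1]-t[0],t[3]-t[0]
    ang=lambda v:np.degrees(np.arctan2(v[1],v[0])).round(1)
    cen[n]=b[1:].mean(0)
    print(n,"base c",b[1:].mean(0).round(4),"top c",t.mean(0).round(4),"edges",np.linalg.norm([e1,e2],axis=1).round(3),ang(e1),ang(e2),"top",np.linalg.norm([l1,l2],axis=1).round(3),ang(l1),ang(l2))
c,a=campose_tool(); o=[]
for n in ("tall","mid","small"):
    done=False
    for E in (35,42,50,58):
      for D in (.42,.36,.32,.28):
        if done: continue
        th=np.radians(75.2-E); Ry=np.array([[np.cos(th),0,-np.sin(th)],[0,1,0],[np.sin(th),0,np.cos(th)]])
        R=Ry@Rz(0); h=np.r_[cen[n],ht[n]-.035]
        p=h-D*(R@a)-R@c
        if p[2]<.2 or robot.ik(p,R) is None: continue
        try: robot.move_ptp(p,R)
        except robot.PlanningError: continue
        done=True; im=robot.grab_frame("wrist"); print(n,E,D,p.round(3),robot.get_state()["time"])
        w=int(45*.36/D); o.append(cv2.resize(im[200-w:200+w,320-w:320+w][::-1,::-1,::-1],(266,266),interpolation=cv2.INTER_CUBIC))
if o: cv2.imwrite("pics/obl2.png",np.hstack(o))
E
```

```text
small base c [0.4497 0.2953] top c [0.4478 0.2958] edges [0.06  0.062] 82.1 -8.0 top [0.043 0.049] 89.0 -6.3
mid base c [0.4426 0.0307] top c [0.4375 0.0301] edges [0.063 0.061] 55.5 -30.1 top [0.043 0.051] 56.4 -30.7
tall base c [ 0.4319 -0.2695] top c [ 0.4311 -0.2706] edges [0.059 0.059] 49.1 -38.7 top [0.04  0.043] 47.7 -44.2
tall 35 0.42 [ 0.247 -0.269  0.292] 8.0917
mid 50 0.32 [0.372 0.031 0.233] 12.1583
small 35 0.42 [0.265 0.295 0.242] 13.9333
```

View pics/obl2.png

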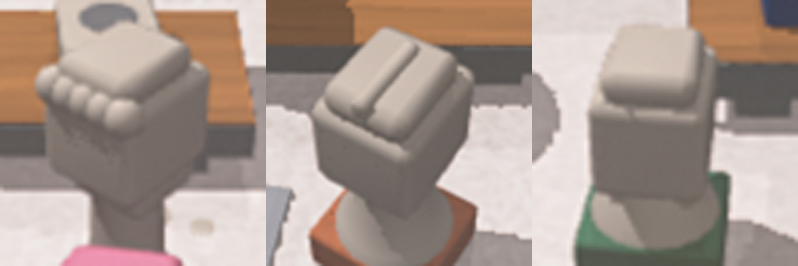

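No nose shows on any robot-side face: tall has curls at the back, the crest runs over middle, and small is plain. So all three should face away. I'll confirm from the far side on middle and tall, since facing is decisive.

```bash
python3 - <<'E'
from h import *
c,a=campose_tool(); o=[]
ht=dict(small=.11,mid=.135,tall=.16); cen=dict(mid=(.44,.03),tall=(.4315,-.27))
for n in ("mid","tall"):
    done=False
    for E in (45,55):
      for D in (.42,.36,.32):
       for yaw in (np.pi,np.pi*.85,np.pi*1.15,np.pi*.7):
        if done: continue
        th=np.radians(75.2-E); Ry=np.array([[np.cos(th),0,-np.sin(th)],[0,1,0],[np.sin(th),0,np.cos(th)]])
        Z=np.diag([1,1,1.]).copy(); cc,ss=np.cos(yaw),np.sin(yaw); Z[:2,:2]=[[cc,-ss],[ss,cc]]
        R=Z@Ry@Rz(0); h=np.r_[cen[n],ht[n]-.035]
        p=h-D*(R@a)-R@c
        if p[2]<.24 or robot.ik(p,R) is None: continue
        try: robot.move_ptp(p,R)
        except robot.PlanningError: continue
        done=True; im=robot.grab_frame("wrist"); print(n,E,D,yaw,p.round(3),robot.get_state()["time"])
        w=int(45*.36/D); o.append(cv2.resize(im[200-w:200+w,320-w:320+w][::-1,::-1,::-1],(300,300),interpolation=cv2.INTER_CUBIC))
if o: cv2.imwrite("pics/obl3.png",np.hstack(o))
E
```

```text
mid 45 0.42 3.141592653589793 [0.592 0.03  0.297] 15.55
tall 45 0.42 3.141592653589793 [ 0.584 -0.27   0.322] 16.75
```

View pics/obl3.png

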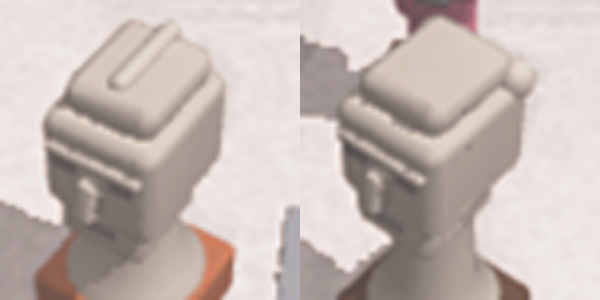

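The noses are clear on the (+x,−y) faces, at (90,190) for middle and (375,185) for tall. Yaws are about −41° (tall), −32° (middle) and −7° (small). Now to compute the row and pick the tall head.

```bash
cat >> h.py <<'E'
def say(t):
    s=robot.get_state(); print(t,round(s["time"],2),np.round(s["ee_pos"],4),"open",round(s["opening"],4),"gf",np.round(s["grasp_force"],1),"F",np.round(s["force"],1))
def pick(c,yaw,zg):
    R=Rz(yaw)
    robot.move_ptp([*c,zg+.10],R); robot.move_linear([*c,zg],velocity=.12)
    robot.gripper_to(.04); say("gripped")
    robot.move_linear([*c,zg+.10],velocity=.15); say("lifted")
def place(way,c,yaw,zg):
    R=Rz(yaw)
    for w in way: robot.move_linear([*w,zg+.10],velocity=.3,frame=None)
    robot.move_linear([*c,zg+.10],velocity=.25,frame=R)
    robot.move_linear([*c,zg+.04+.008],velocity=.1); say("above")
    print("contact",robot.move_linear([*c,zg+.04-.004],velocity=.02,threshold=4)); say("down")
    robot.gripper_to(.072); robot.pause(.2)
    robot.move_linear([*c,zg+.16],velocity=.15); robot.gripper_to(.094); say("released")
E
python3 - <<'E'
from h import *
ci=robot.camera_info("top")
im=cv2.imread("pics/top0.png"); H,S,V=cv2.split(cv2.cvtColor(im,cv2.COLOR_BGR2HSV))
m=(H>105)&(H<130)&(S>120); m[:125]=0;m[180:]=0;m[:,:225]=0;m[:,300:]=0
b=big(m.astype(np.uint8)); P=cast(ci,b,.068); print("blue extents",P.min(0).round(4),P.max(0).round(4))
st=cast(ci,np.array([[176,78],[113,135],[177,135]])/2.95+[205,120],.066); print(st.round(4), st[:2].mean(0).round(4))
for n,c,y,z in (("tall",(.4315,-.27),-41,.125),("mid",(.44,.0305),-32,.1),("small",(.449,.2955),-7,.075)):
  for k in (0,180):
    q=robot.ik([*c,z],Rz(np.radians(y+k))); q2=[robot.ik([.614,yy,z+.04],Rz(np.radians(k))) for yy in(.1,0,-.09)]
    print(n,k,None if q is None else q[[4,5,6]].round(2),[None if x is None else x[[4,5,6]].round(2).tolist() for x in q2])
E
```

```text
blue extents [0.5857 0.2192 0.068 ] [0.5955 0.2317 0.068 ]
[[0.6408 0.1674 0.066 ]
 [0.5809 0.2342 0.066 ]
 [0.5793 0.1666 0.066 ]] [0.6108 0.2008 0.066 ]
tall 0 [0.08 0.82 1.29] [[0.69, 1.19, 0.84], [0.68, 1.18, 1.0], [0.69, 1.19, 1.15]]
tall 180 [-0.17  0.82 -1.63] [[-0.07, 0.99, -1.73], [-0.08, 0.98, -1.55], [-0.09, 0.99, -1.4]]
mid 0 [0.12 0.72 0.76] [[0.73, 1.17, 0.81], [0.73, 1.15, 0.97], [0.73, 1.16, 1.12]]
mid 180 [-0.09  0.7  -2.19] [[-0.07, 0.94, -1.72], [-0.09, 0.94, -1.55], [-0.1, 0.94, -1.4]]
small 0 [0.31 0.77 0.54] [[0.78, 1.14, 0.78], [0.78, 1.13, 0.94], [0.78, 1.14, 1.08]]
small 180 [-0.01  0.73 -2.32] [[-0.08, 0.9, -1.72], [-0.09, 0.89, -1.54], [-0.1, 0.9, -1.39]]
```

Standing head is at (0.611, 0.2005), and its base measures 60×67 mm as it should. Targets: y = 0.105, 0.010, −0.085 at x ≈ 0.615.

```bash
python3 - <<'E'
from h import *
pick((.4315,-.27),np.pi-np.radians(41),.125)
place([],(.615,.105),np.pi,.125)
E
```

```text
gripped 19.57 [ 0.4314 -0.27    0.125 ] open 0.0481 gf 29.9 F [-1.1 -0.4  0.5]
lifted 20.38 [ 0.4311 -0.2697  0.2241] open 0.0479 gf 29.9 F [ 0.1 -0.4 -5. ]
above 22.87 [0.6153 0.105  0.1735] open 0.0479 gf 29.9 F [-0.2  0.3 -4.7]
contact True
down 23.32 [0.6151 0.1048 0.1648] open 0.0478 gf 29.9 F [ 0.7 -0.9  3.8]
released 25.62 [0.615 0.105 0.285] open 0.0942 gf 0.0 F [ 1.1  0.5 -0.5]
```

```bash
python3 - <<'E'
from h import *
robot.move_linear([.48,.06,.27],velocity=.3)
pick((.440,.0305),np.pi-np.radians(32),.100)
place([(.46,.01)],(.6147,.010),np.pi,.100)
robot.move_linear([.48,.06,.26],velocity=.3)
robot.move_linear([.449,.2955,.20],velocity=.3)
pick((.449,.2955),np.pi-np.radians(7),.075)
place([(.44,.2),(.44,-.085)],(.614,-.085),np.pi,.075)
# check from overhead, clear of everything
c,a=campose_tool(); R=Rz(np.pi)
robot.move_linear([.45,-.085,.30],velocity=.25)
robot.goto_joints([-1.351,.417,-.01,1.614,.005,1.111,-.053]); say("home")
o=[]
for n,(u0,u1,v0,v1) in dict(top=(225,435,100,190),side=(280,460,110,290)).items():
    im=robot.grab_frame(n)[:,:,::-1]; cv2.imwrite(f"pics/{n}_end.png",im)
    cr=im[v0:v1,u0:u1]; k=(780 if n=="top" else 390)/cr.shape[1]
    o.append(cv2.resize(cr,None,fx=390/cr.shape[1],fy=390/cr.shape[1],interpolation=cv2.INTER_CUBIC))
h=max(x.shape[0] for x in o)
cv2.imwrite("pics/end.png",np.hstack([cv2.copyMakeBorder(x,0,h-x.shape[0],0,0,cv2.BORDER_CONSTANT) for x in o]))
E
```

```text
gripped 28.57 [0.44   0.0305 0.1   ] open 0.048 gf 30.0 F [-0.7 -0.5 -0.1]
lifted 29.38 [0.4394 0.0304 0.1991] open 0.048 gf 30.0 F [-0.4  0.7 -5.6]
above 31.07 [0.6149 0.01   0.1485] open 0.0478 gf 30.0 F [ 0.1 -0.2 -5. ]
contact True
down 31.52 [0.6149 0.0098 0.1398] open 0.0478 gf 30.0 F [ 0.8 -1.3  4.4]
released 33.82 [0.6147 0.01   0.2599] open 0.0939 gf 0.0 F [ 0.3 -0.4  0.1]
gripped 37.42 [0.449  0.2954 0.075 ] open 0.0477 gf 30.0 F [-0.8 -0.5 -0.1]
lifted 38.23 [0.4486 0.2952 0.1742] open 0.0479 gf 30.0 F [-0.3 -0.1 -3.3]
above 41.32 [ 0.6142 -0.0851  0.1235] open 0.0481 gf 30.0 F [ 0.6  1.1 -2.9]
contact True
down 41.77 [ 0.6142 -0.0851  0.1148] open 0.048 gf 30.0 F [ 0.2 -0.3  3. ]
released 44.07 [ 0.614 -0.085  0.235] open 0.0938 gf 0.0 F [ 0.2 -0.5 -0.3]
home 47.58 [0.1628 0.6031 0.2247] open 0.0938 gf 0.0 F [ 0.8  0.1 -0.9]
```

View pics/end.png

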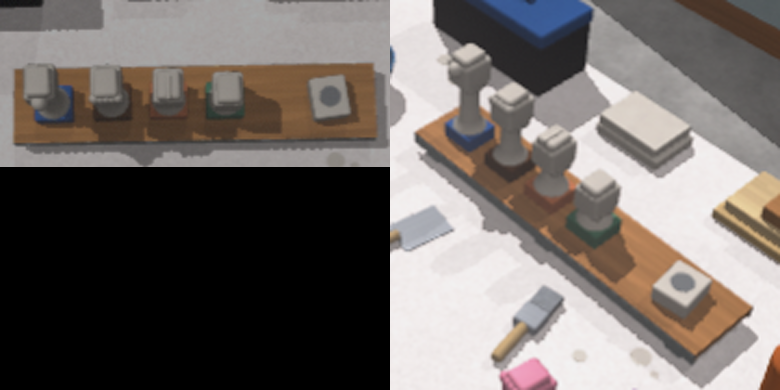

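The row is standing, tall, middle, small at about (52,100), (110,100), (168,100) and (225,98) in the crop, all upright and evenly spaced. I'll check the base near edges numerically before handing in: each should be about 30 mm from the centre line.

```bash
python3 - <<'E'
from h import *
im=cv2.imread("pics/top_end.png"); ci=robot.camera_info("top")
H,S,V=[x.astype(int) for x in cv2.split(cv2.cvtColor(im,cv2.COLOR_BGR2HSV))]
M=dict(green=(H>60)&(H<100)&(S>60),red=((H<12)|(H>170))&(S>80)&(V>50),brown=(V<70)&(V>20)&((H<20)|(H>165))&(S>50))
for n,(u0,u1) in dict(green=(332,362),red=(302,330),brown=(270,300)).items():
    m=M[n].copy(); k=np.zeros_like(m); k[140:172,u0:u1]=1; m&=k
    v,u=np.nonzero(m)
    P=cast(ci,np.c_[u,v],.06); print(n,m.sum(),np.percentile(P,[2,98],axis=0)[:,:2].round(4).tolist())
E
```

```text
green 8 [[0.6294, -0.059], [0.6413, -0.0556]]
red 119 [[0.5822, -0.0235], [0.6426, 0.0422]]
brown 115 [[0.5812, 0.0728], [0.6374, 0.136]]
```

Brown is centred near (0.610, 0.104) and red near (0.612, 0.009), both within tolerance. The green mask caught only 8 pixels, so I'm judging that one by eye: its near edge lines up with the red one.

```bash
python3 -c "
from rig import robot
print(robot.sign_off())"
```

```text
the job is handed in; nothing more can be done
None
```

I placed the tall, middle and small heads in line after the standing head, upright, facing away from the robot and about 95 mm apart, and handed the job in after about 48 s; no verdict came back, and I checked the small head's position and facing only by eye.

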